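# Press the jar lids home and clear the trimming plate

### The arm

A 6-joint arm with a two-finger parallel gripper is mounted at the origin on the work surface. World frame = base frame: x ahead of the robot, y to its left, z up, the work surface at z = 0. Lengths are in m, angles in rad, forces in N, time in s.
With the tool pointing down it reaches from about 0.35 to 0.775 m from the base axis. Payload 7.3 kg.
Tool frame: the origin (TCP) lies at the very end of the fingers, on their centre line; the grasp point (between the pads) lies 19 mm behind it; z points along the fingers, y is the line along which they close (so a half turn about z gives the same grasp; the last joint's range is limited). The gripper opens to 92 mm and grips with 3 to 60 N. Pads are 19 mm wide; open, the fingers measure 130 mm over their backs; the gripper's body (75 mm by 190 mm) begins 47 mm behind the grasp point.
Start: joints at [1.199, 0.342, 1.524, -0, 1.275, -0.146], TCP at [0.118, 0.512, 0.227] pointing down, gripper open.
Joint ranges: [-2.53, 2.53], [-0.77, 2.02], [0.04, 2.7], [-1, 4.14], [0.28, 2.66], [-3.11, 3.11]. Speed limits (rad/s): [2.57, 2.57, 3.14, 3.14, 3.14, 3.14].

### API

Orientations are given as [roll, pitch, yaw] about the fixed x, y, z axes, in that order (R = Rz(yaw) Ry(pitch) Rx(roll)).
In Python, from cell import observe, read_camera, get_calibration, hand_in, search_frame gives the robot as it stands.
- The arm moves only by the tool step_arm, never from a script. Its argument "commands" is a list of rows, each an object with "translation": the shift along the tool's x, y, z in mm, a list of three; "roll": the turn about the tool's z in rad. In form: [{"translation": [x, y, z], "roll": roll}, ...]. A call has 1 to 20 rows; each row shifts and turns the commanded pose from where the row before left it, along the tool's axes as they then stand; what a row does not reach is not made up. A row lasts 1/12 s, in which the tool goes at most 41.7 mm and 7.16 degrees, less where a joint would pass 70% of its speed; a pose out of reach is approached as far as the arm can. A call is refused whole if a number of a shift passes 41.7 or a number of a turn 0.125, either way. A call with a gripper value outside its range is refused whole. "fingers" is the opening, from 0 (shut) to 1 (fully open), set as the call begins (left out, the last holds). The fingers move at their own pace and stop on an object; "grip_force" is the grip in N (left out, the last holds). Time passes only in rows, so rows that do not move let the fingers close. It gives the time, the measured TCP pose, the force, the opening and the grip force at its end, in the units of the state.
- observe(): the state, without advancing time (a new reading comes with each control period).
- read_camera(name): name is "scene" or "top" or "wrist"; returns the picture (480x640x3 uint8, red, green, blue); there is no depth.
- get_calibration(name): a dict with "camera_matrix" (3x3 intrinsics, pixels), "world_from_camera" (4x4, takes a point from camera to world coordinates). Camera axes: x right, y up, looking along -z (the intrinsics and any distortion apply to the point x, -y, -z); pixel columns grow to the right and rows downward; lengths in m; the calibration is good to about 2 mm. A picture is of the moment at which its call begins: read the wrist's pose just before it. get_calibration takes no time and is no camera call; for the wrist camera it gives the pose at the moment of the call.
- hand_in(): hands the job in; it is judged then, once.
Trained networks look in the newest picture that a camera, given by its name, has taken for a name from the list of things; names that differ only in an ending like _2 or _b are one class to them, and where a whole thing is asked for, a point or a joint stands for the part that bears it (a point fixed in the world has none). Each returns a list of dicts, best first, with "confidence" (0 to 1); they miss things now and then, are a little off and sometimes report something else, mostly with a low value. They report only what shows in the picture. A call takes as long as a camera call. They do not tell look-alikes from the thing itself.
- search_frame(camera, name): "at" ([x, y, z] in m, in world coordinates, good to about 4 mm: the middle of the surface that is visible of it).
The state is a dict: "time": time; "qpos": joint angles; "qvel": joint speeds; "joint_efforts": joint torques, N m; "tool_pos": TCP position; "tool_rot": TCP orientation; "contact_force": force on the tool from outside, world axes, zero at the start; "torque": the same for the moment, N m; "opening": finger opening in m; "grip_force": force on a finger pad.
Only numpy, scipy, OpenCV 4.12 (cv2) and the standard library are available. Lean on these libraries where they do the work, as an engineer would, in place of code of your own. Each camera call takes 0.05 s, during which the arm holds its last target. There are 200 camera calls.

### The job

Put every lid from the wooden board onto a jar of its own in the crate and press each one down until it is fully home on its jar (any jars will do; jars left over stay open). Only when all lids are home, sweep all the loose chips off the trimming plate into the chip tray with the scraper block, then stand the scraper back upright on its dark strip at the near end of the plate. Leave the cast block and the bracket on the bench where they are.

Things in the scene. Friction and masses are not known exactly. Their poses are not given: they have to be found in the camera images.
- crate: fixed grey crate, 180 x 180 mm with 28 mm high walls, origin under its centre on the bench, z up; holds four open cream cast jars in a 2 x 2 pattern, 85 mm apart, axes along its x and y. Jar: 67 mm outer diameter, rim 66 mm above the bench
- mouth0 (a point): centre of the mouth of jar 0 of the crate, at the height of its rim (66 mm above the bench)
- seal0 (a joint): how far the black rubber seal ring in jar 0 is pushed down, m: 0 = standing 6 mm proud of the rim (start), 0.006 = fully home, flush with the rim. A steady push of about 7 N slides it down (20 N does no harm); it stays where it is left. Bore 50 mm: a lid's plug has 3 mm play all round
- mouth1 (a point): centre of the mouth of jar 1 of the crate, at the height of its rim (66 mm above the bench)
- seal1 (a joint): how far the black rubber seal ring in jar 1 is pushed down, m: 0 = standing 6 mm proud of the rim (start), 0.006 = fully home, flush with the rim. A steady push of about 7 N slides it down (20 N does no harm); it stays where it is left. Bore 50 mm: a lid's plug has 3 mm play all round
- mouth2 (a point): centre of the mouth of jar 2 of the crate, at the height of its rim (66 mm above the bench)
- seal2 (a joint): how far the black rubber seal ring in jar 2 is pushed down, m: 0 = standing 6 mm proud of the rim (start), 0.006 = fully home, flush with the rim. A steady push of about 7 N slides it down (20 N does no harm); it stays where it is left. Bore 50 mm: a lid's plug has 3 mm play all round
- mouth3 (a point): centre of the mouth of jar 3 of the crate, at the height of its rim (66 mm above the bench)
- seal3 (a joint): how far the black rubber seal ring in jar 3 is pushed down, m: 0 = standing 6 mm proud of the rim (start), 0.006 = fully home, flush with the rim. A steady push of about 7 N slides it down (20 N does no harm); it stays where it is left. Bore 50 mm: a lid's plug has 3 mm play all round
- lid0: loose cream round lid, 60 g, fits any jar; may be absent; starts on a fixed 10 mm wooden board, knob up. Origin at the centre of its underside, z up: plug 44 mm diameter from 0 to 8 mm (chamfered foot), flange 65 mm diameter 8 to 12 mm, round knob 22 mm diameter 12 to 36 mm. On a jar the flange first rests on the proud ring (origin 64 mm above the bench); fully home, on the jar rim (origin 58 mm)
- lid1: loose cream round lid, 60 g, fits any jar; may be absent; starts on a fixed 10 mm wooden board, knob up. Origin at the centre of its underside, z up: plug 44 mm diameter from 0 to 8 mm (chamfered foot), flange 65 mm diameter 8 to 12 mm, round knob 22 mm diameter 12 to 36 mm. On a jar the flange first rests on the proud ring (origin 64 mm above the bench); fully home, on the jar rim (origin 58 mm)
- lid2: loose cream round lid, 60 g, fits any jar; may be absent; starts on a fixed 10 mm wooden board, knob up. Origin at the centre of its underside, z up: plug 44 mm diameter from 0 to 8 mm (chamfered foot), flange 65 mm diameter 8 to 12 mm, round knob 22 mm diameter 12 to 36 mm. On a jar the flange first rests on the proud ring (origin 64 mm above the bench); fully home, on the jar rim (origin 58 mm)
- lid3: loose cream round lid, 60 g, fits any jar; may be absent; starts on a fixed 10 mm wooden board, knob up. Origin at the centre of its underside, z up: plug 44 mm diameter from 0 to 8 mm (chamfered foot), flange 65 mm diameter 8 to 12 mm, round knob 22 mm diameter 12 to 36 mm. On a jar the flange first rests on the proud ring (origin 64 mm above the bench); fully home, on the jar rim (origin 58 mm)
- plate: fixed steel plate 220 (x) x 190 (y) mm, top at 30 mm, origin on the bench under its centre, x away from the robot to the tray. Rims 10 mm high at both sides (174 mm clear between) and at the near end (inner face x = -104 mm); far end (x = +110) open, drops into the tray. Dark rubber strip level with the top, 48 (x) x 150 (y) mm, centred at x = -79 mm, y = 0: the scraper's place
- tray (a point): centre of the inner floor (4 mm above the bench) of the fixed open blue chip tray joined to the plate's far end; inside 102 (x) x 182 (y) mm, walls 26 mm high, so 4 mm lower than the plate's top. Axes as the plate's
- scraper: loose scraper block, 120 g, standing on its blade: wooden block 26 (x) x 96 (y) mm from 14 to 48 mm above its origin, on a black blade 10 (x) x 96 (y) mm from 0 to 14 mm; origin at the centre of the blade's lower edge, long along its y, z up. At the start it stands on the plate's dark strip, long side across the plate
- chip0: loose cream offcut chip on the plate, 24 (x) x 14 (y) x 8 (z) mm, 10 g, may be absent; origin at the centre of its underside
- chip1: loose cream offcut chip on the plate, 20 (x) x 16 (y) x 10 (z) mm, 10 g, may be absent; origin at the centre of its underside
- chip2: loose cream offcut chip on the plate, 26 (x) x 12 (y) x 8 (z) mm, 10 g, may be absent; origin at the centre of its underside
- chip3: loose cream offcut chip on the plate, 18 (x) x 14 (y) x 12 (z) mm, 10 g, may be absent; origin at the centre of its underside
- chip4: loose cream offcut chip on the plate, 22 (x) x 16 (y) x 8 (z) mm, 10 g, may be absent; origin at the centre of its underside
- blank: bystander: loose cream cast block, 50 x 50 x 45 mm, origin under its centre
- bracket: bystander: loose cream cast angle bracket, 60 x 90 mm, 68 mm high, origin under its centre
There are look-alikes about, which are no part of the job. What is shaped like the lid1 but blue or green is not meant.

How it is judged:
On the way, in this order (a step that is already met when the one before it is completed fails the run):
1. every lid sits on a jar and is pressed fully home (z of lid0 in the frame of crate between 0.054 and 0.06 m and angle between each of lid0, lid1, lid2, lid3's own z axis and vertical below 0.06 rad and ((horizontal distance between lid0 and mouth0 below 0.006 m and value of joint seal0 above 0.0045 m) or (horizontal distance between lid0 and mouth1 below 0.006 m and value of joint seal1 above 0.0045 m) or (horizontal distance between lid0 and mouth2 below 0.006 m and value of joint seal2 above 0.0045 m) or (horizontal distance between lid0 and mouth3 below 0.006 m and value of joint seal3 above 0.0045 m)) and z of lid1 in the frame of crate between 0.054 and 0.06 m and ((horizontal distance between lid1 and mouth0 below 0.006 m and value of joint seal0 above 0.0045 m) or (horizontal distance between lid1 and mouth1 below 0.006 m and value of joint seal1 above 0.0045 m) or (horizontal distance between lid1 and mouth2 below 0.006 m and value of joint seal2 above 0.0045 m) or (horizontal distance between lid1 and mouth3 below 0.006 m and value of joint seal3 above 0.0045 m)) and z of lid2 in the frame of crate between 0.054 and 0.06 m and ((horizontal distance between lid2 and mouth0 below 0.006 m and value of joint seal0 above 0.0045 m) or (horizontal distance between lid2 and mouth1 below 0.006 m and value of joint seal1 above 0.0045 m) or (horizontal distance between lid2 and mouth2 below 0.006 m and value of joint seal2 above 0.0045 m) or (horizontal distance between lid2 and mouth3 below 0.006 m and value of joint seal3 above 0.0045 m)) and z of lid3 in the frame of crate between 0.054 and 0.06 m and ((horizontal distance between lid3 and mouth0 below 0.006 m and value of joint seal0 above 0.0045 m) or (horizontal distance between lid3 and mouth1 below 0.006 m and value of joint seal1 above 0.0045 m) or (horizontal distance between lid3 and mouth2 below 0.006 m and value of joint seal2 above 0.0045 m) or (horizontal distance between lid3 and mouth3 below 0.006 m and value of joint seal3 above 0.0045 m))), for 0.2 s.
2. the scraper, off its start, pushes at least one chip (distance of scraper from where it was at the start of the episode above 0.015 m and (contact force between scraper and chip0 above 0.02 N or contact force between scraper and chip1 above 0.02 N or contact force between scraper and chip2 above 0.02 N or contact force between scraper and chip3 above 0.02 N or contact force between scraper and chip4 above 0.02 N)), for 0.02 s.
3. all the chips lie in the chip tray (x of chip0 in the frame of tray between -0.052 and 0.054 m and y of chip0 in the frame of tray between -0.094 and 0.094 m and z of each of chip0, chip1, chip2, chip3, chip4 in the frame of tray below 0.024 m and x of chip1 in the frame of tray between -0.052 and 0.054 m and y of chip1 in the frame of tray between -0.094 and 0.094 m and x of chip2 in the frame of tray between -0.052 and 0.054 m and y of chip2 in the frame of tray between -0.094 and 0.094 m and x of chip3 in the frame of tray between -0.052 and 0.054 m and y of chip3 in the frame of tray between -0.094 and 0.094 m and x of chip4 in the frame of tray between -0.052 and 0.054 m and y of chip4 in the frame of tray between -0.094 and 0.094 m), for 0.2 s.
At the end, for the whole second after the job is handed in: every lid present is on a jar of its own, within 6 mm of its centre, level, and pressed to within 2 mm of fully home with its seal down at least 4.5 mm; every chip present lies inside the chip tray; the scraper stands upright on its blade with its centre on the dark strip; all at rest and released (all of step 1 and all of step 3 and x of scraper in the frame of plate between -0.105 and -0.053 m and y of scraper in the frame of plate between -0.06 and 0.06 m and z of scraper in the frame of plate between 0.026 and 0.035 m and angle between scraper's own z axis and vertical below 0.1 rad and linear speed of each of scraper, lid0, lid1, lid2, lid3, chip0, chip1, chip2, chip3, chip4 below 0.02 m/s); the robot touches nothing.
It fails at once if the cast block is moved more than 30 mm (distance of blank from where it was at the start of the episode above 0.03 m).
It fails at once if the bracket is moved more than 30 mm (distance of bracket from where it was at the start of the episode above 0.03 m).
Of lid0, lid1, lid2, lid3 only 3 to 4 are there at a start; the rules pass over those that are not, and their reading is None.
Of chip0, chip1, chip2, chip3, chip4 only 3 to 5 are there at a start; the rules pass over those that are not, and their reading is None.
At some moment in a run one of lid0, lid1, lid2, lid3, chip0, chip1, chip2, chip3, chip4 may be knocked a few centimetres aside while the robot is not near it.
It also fails if it takes over 210 s, if anything falls off the work surface, if the arm or the gripper's body presses on something with over 40 N, if the wrist force passes 120 N, or if a joint passes its speed limit or range.

## Working session

There is one attempt and no reset: what is moved stays moved. The work goes in short steps, Python scripts to look and compute and a tool call to move; the robot and the scene stay as the last step left them, time stands still between calls to the robot, and variables do not carry over. Pictures are saved under pics/ and viewed, at most 14 in all, crops included, and the job is handed in when it is done.

Besides the shell and the picture viewer there is one more tool, called after "Call:" by a JSON object that holds its "name" and its "arguments", one argument or row to a line. step_arm: Moves the arm, as the interface text tells. Its arguments: {"type":"object","properties":{"commands":{"type":"array"},"fingers":{"type":"number"},"grip_force":{"type":"number"}},"required":["commands"]}

```bash
mkdir -p pics
cat > h.py <<'E'
import numpy as np, cv2
from cell import *
def snap(cam,fn=None):
    im=read_camera(cam)
    if fn: cv2.imwrite('pics/'+fn,im[:,:,::-1])
    return im
def proj(cam,p):
    c=get_calibration(cam);K=np.array(c['camera_matrix']);T=np.linalg.inv(np.array(c['world_from_camera']))
    q=T[:3,:3]@np.array(p)+T[:3,3];q=np.array([q[0],-q[1],-q[2]]);u=K@q;return u[:2]/u[2]
def unproj(cam,uv,z):
    c=get_calibration(cam);K=np.array(c['camera_matrix']);T=np.array(c['world_from_camera'])
    d=np.linalg.inv(K)@np.array([uv[0],uv[1],1.]);d=T[:3,:3]@np.array([d[0],-d[1],-d[2]]);o=T[:3,3]
    return o+d*(z-o[2])/d[2]
E
python3 - <<'E'
from h import *
print({k:np.round(v,3).tolist() if not isinstance(v,float) else v for k,v in observe().items()})
print({k:np.round(v,3).tolist() for k,v in get_calibration('top').items()})
snap('scene','s0.png');snap('top','t0.png')
for n in ['lid0','mouth0','crate','plate','scraper','chip0','chip3','blank','bracket']:
    for r in search_frame('top',n): 
        if r['confidence']>.15: print(n,np.round(r['at'],3),round(r['confidence'],2),np.round(proj('top',r['at'])))
E
```

```text
{'time': 0.0, 'qpos': [1.199, 0.343, 1.525, 0.0, 1.275, -0.146], 'qvel': [-0.001, -0.0, -0.001, 0.0, -0.0, -0.0], 'joint_efforts': [0.001, -43.124, -24.422, 0.072, 0.056, -0.0], 'tool_pos': [0.117, 0.511, 0.226], 'tool_rot': [-3.14, -0.0, 2.916], 'contact_force': [-0.586, 0.373, -1.212], 'torque': [-0.008, 0.038, 0.012], 'grip_force': 0.0, 'opening': 0.09149775815540914}
{'camera_matrix': [[582.722, 0.0, 318.155], [0.0, 582.722, 236.525], [0.0, 0.0, 1.0]], 'world_from_camera': [[0.026, 0.998, -0.063, 0.388], [-1.0, 0.025, -0.011, -0.004], [-0.009, 0.064, 0.998, 1.416], [0.0, 0.0, 0.0, 1.0]]}
lid0 [ 0.241 -0.311  0.011] 0.94 [451. 339.]
lid0 [ 0.329 -0.249  0.012] 0.91 [425. 301.]
lid0 [ 0.533 -0.393  0.023] 0.82 [487. 217.]
lid0 [ 0.306 -0.394  0.012] 0.78 [486. 312.]
lid0 [ 0.444 -0.298  0.022] 0.77 [447. 253.]
lid0 [ 0.44  -0.39   0.024] 0.63 [486. 256.]
mouth0 [0.516 0.352 0.014] 0.63 [178. 217.]
crate [0.514 0.354 0.02 ] 0.96 [177. 217.]
plate [ 0.57  -0.038  0.026] 0.97 [340. 198.]
plate [ 0.578 -0.066  0.036] 0.43 [351. 194.]
scraper [ 0.426 -0.028  0.081] 0.88 [335. 257.]
chip0 [ 0.585 -0.016  0.038] 0.65 [331. 191.]
chip0 [ 0.581 -0.064  0.039] 0.63 [351. 193.]
chip0 [0.495 0.021 0.042] 0.53 [314. 228.]
chip0 [0.481 0.309 0.071] 0.27 [190. 230.]
chip3 [ 0.585 -0.016  0.038] 0.65 [331. 191.]
chip3 [ 0.581 -0.064  0.039] 0.63 [351. 193.]
chip3 [0.495 0.021 0.042] 0.53 [314. 228.]
chip3 [0.481 0.309 0.071] 0.27 [190. 230.]
blank [0.73  0.258 0.049] 0.69 [217. 127.]
blank [ 0.572 -0.037  0.028] 0.49 [339. 197.]
bracket [ 0.719 -0.249  0.006] 0.84 [427. 141.]
```

View pics/t0.png

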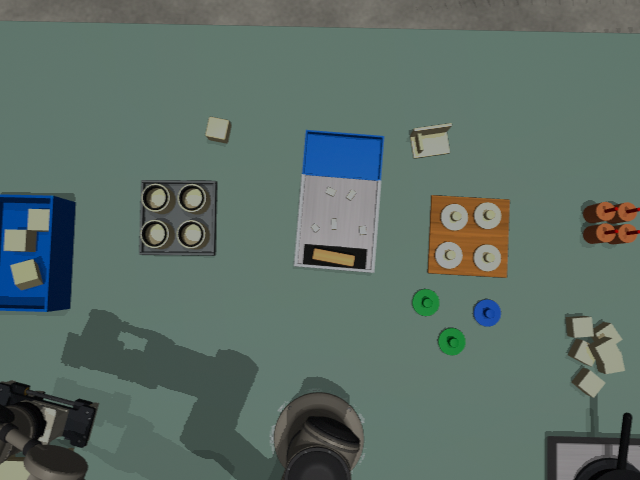

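Run:
```python
import cv2
i=cv2.imread('pics/t0.png')
a=cv2.resize(i[140:360,370:530],None,fx=2.5,fy=2.5,interpolation=3)
b=cv2.resize(i[130:300,90:250],None,fx=2.4,fy=2.4,interpolation=3)
import numpy as np
h=max(a.shape[0],b.shape[0]);p=lambda x:np.pad(x,((0,h-x.shape[0]),(0,0),(0,0)))
cv2.imwrite('pics/c0.png',np.hstack([p(a),p(b)]))
```

```text
(no output)
```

View pics/c0.png

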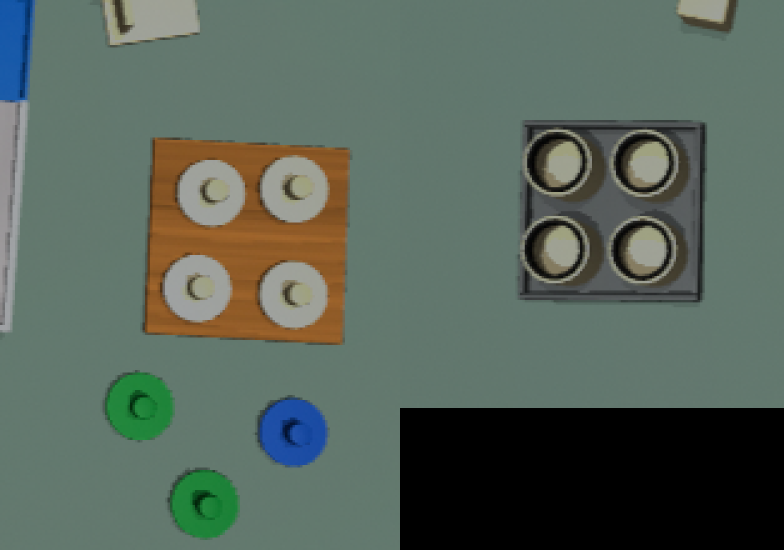

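The top view shows four cream lids on the board, at (455,216), (488,215), (449,255) and (488,257). The green lids at (425,302) and (452,341) and the blue one at (487,312) are the look-alikes, so I leave them. There are five chips, at (331,191), (351,195), (334,223), (315,228) and (362,230). The jars are at about (156,197), (192,197), (155,234) and (191,234).

```bash
cat >> h.py <<'E'
def lids(im=None):
    im=snap('top') if im is None else im
    hsv=cv2.cvtColor(im,cv2.COLOR_RGB2HSV)
    m=((hsv[...,1]<75)&(hsv[...,2]>110)).astype(np.uint8)
    r=[]
    cs,_=cv2.findContours(m,cv2.RETR_EXTERNAL,cv2.CHAIN_APPROX_NONE)
    for c in cs:
        a=cv2.contourArea(c)
        if 350<a<900:
            h=cv2.convexHull(c);(u,v),(d1,d2),_=cv2.fitEllipse(c)
            r.append((round(u,1),round(v,1),round(d1,1),round(d2,1),np.round(unproj('top',(u,v),.021)[:2],4).tolist()))
    return r
E
python3 - <<'E'
from h import *
im=snap('top')
for l in lids(im): print(l)
s=observe();from scipy.spatial.transform import Rotation as R
T=np.eye(4);T[:3,:3]=R.from_euler('xyz',s['tool_rot']).as_matrix();T[:3,3]=s['tool_pos']
c=get_calibration('wrist');print(np.round(np.linalg.inv(T)@np.array(c['world_from_camera']),3),c['camera_matrix'][0])
for n in ['mouth0','seal0']:print([(np.round(r['at'],3),round(r['confidence'],2)) for r in search_frame('scene',n)] if read_camera('scene') is not None else 0)
E
```

```text
(13.8, 470.8, 20.1, 33.8, [-0.0931, 0.712])
(100.2, 467.2, 24.6, 78.8, [-0.079, 0.5089])
(107.6, 436.1, 29.0, 34.8, [-0.007, 0.4948])
(23.7, 271.5, 23.0, 27.3, [0.3746, 0.7159])
(14.5, 240.0, 23.2, 24.5, [0.4497, 0.7424])
(38.2, 219.1, 24.1, 24.7, [0.5015, 0.688])
(605.4, 13.5, 28.0, 71.3, [1.0408, -0.6778])
[[ 0.002  0.954  0.299  0.081]
 [ 1.    -0.002 -0.001 -0.001]
 [-0.     0.299 -0.954 -0.157]
 [ 0.     0.     0.     1.   ]] [332.64091428   0.         324.01592909]
[(array([0.534, 0.301, 0.04 ]), 0.57)]
[(array([0.558, 0.321, 0.069]), 0.76), (array([0.47 , 0.32 , 0.069]), 0.69), (array([0.47 , 0.407, 0.068]), 0.61), (array([0.558, 0.411, 0.069]), 0.45)]
```

View pics/s0.png

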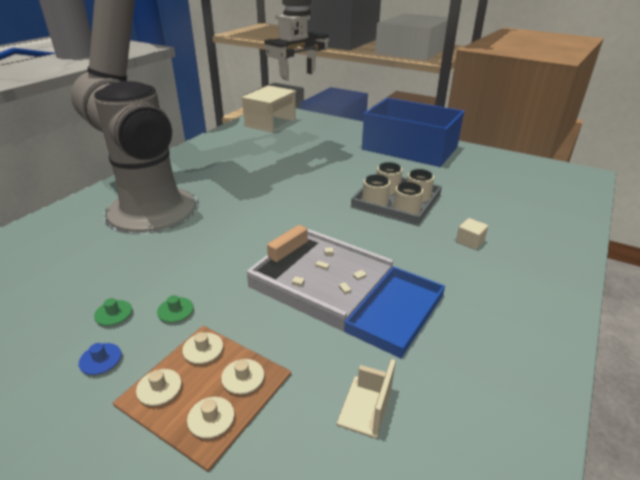

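Call:
{"name": "step_arm", "arguments": {
  "commands": [
    {"translation": [0,0,-20],"roll": -0.1127},
    {"translation": [0,0,-20],"roll": -0.1127},
    {"translation": [-35,-15,-10],"roll": 0},
    {"translation": [-35,-15,0],"roll": 0},
    {"translation": [-35,-15,0],"roll": 0},
    {"translation": [-35,-15,0],"roll": 0},
    {"translation": [-35,-15,0],"roll": 0},
    {"translation": [-35,-15,0],"roll": 0},
    {"translation": [-35,-15,0],"roll": 0},
    {"translation": [-35,-15,0],"roll": 0},
    {"translation": [-35,-15,0],"roll": 0},
    {"translation": [-35,-15,0],"roll": 0},
    {"translation": [0,0,0],"roll": 0},
    {"translation": [0,0,0],"roll": 0}
  ],
  "fingers": 0.55,
  "grip_force": 25
}}

```text
time: 1.97
tool_pos: [0.4689, 0.3604, 0.2759]
tool_rot: [-3.141, -0.001, 3.138]
contact_force: [-0.1, 0.1, 0.4]
opening: 0.0504
grip_force: 0.0
```

The scene view agrees: four cream lids on the board at (203,347), (159,386), (242,376) and (211,416), with the blue and green ones off the board.

Run:
```python
from h import *
im=snap('wrist','w0.png')
for r in search_frame('wrist','seal0'): print(np.round(r['at'],4),round(r['confidence'],2),np.round(proj('wrist',r['at'])))
t=snap('top');hsv=cv2.cvtColor(t,cv2.COLOR_RGB2HSV)
for p in [(444,216),(455,216),(488,225),(440,236)]: print(p,hsv[p[1],p[0]])
```

```text
[0.5687 0.3975 0.0678] 0.88 [354. 290.]
[0.5536 0.3216 0.0693] 0.75 [291. 279.]
[0.481  0.3102 0.069 ] 0.62 [279. 221.]
(444, 216) [ 53   6 170]
(455, 216) [ 35  37 171]
(488, 225) [ 41  12 170]
(440, 236) [ 14 185 150]
```

View pics/w0.png

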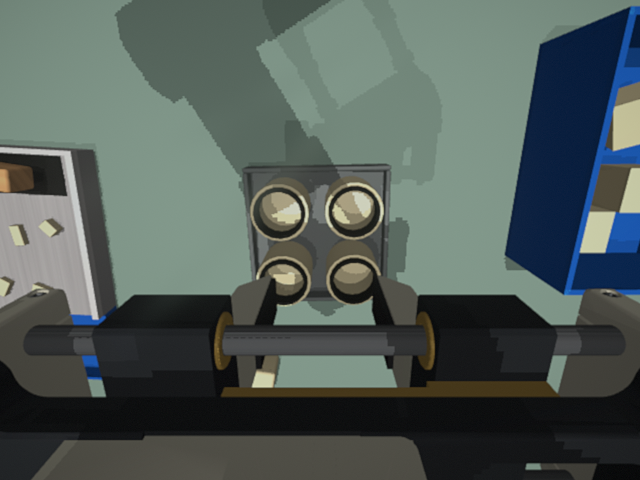

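The wrist view shows the four jars, with rims at about (279,210), (355,209), (283,277) and (353,276). I'll fit the crate pose from both cameras.

```bash
sed -i 's/RETR_EXTERNAL/RETR_LIST/' h.py
cat > crate.py <<'E'
from h import *
from scipy.optimize import minimize
from scipy.ndimage import map_coordinates as mc
th=np.linspace(0,2*np.pi,72,endpoint=False)
def projs(c,P):
    K=np.array(c['camera_matrix']);T=np.linalg.inv(np.array(c['world_from_camera']))
    q=P@T[:3,:3].T+T[:3,3];q=q*[1,-1,-1];u=q@K.T;return u[:,:2]/u[:,2:]
ims={k:(cv2.GaussianBlur(cv2.cvtColor(read_camera(k),cv2.COLOR_RGB2GRAY),(3,3),.6).astype(float),get_calibration(k)) for k in('top','wrist')}
def mouths(p): 
    c,s=np.cos(p[2]),np.sin(p[2]);return np.array([[p[0]+c*a-s*b,p[1]+s*a+c*b] for a in(-.0425,.0425) for b in(-.0425,.0425)])
def score(p,ks):
    t=0
    for k in ks:
        im,c=ims[k];M=mouths(p)
        if k=='wrist': M=M[:2]
        for m in M:
            f=lambda r,z:mc(im,projs(c,np.c_[m[0]+r*np.cos(th),m[1]+r*np.sin(th),0*th+z])[:,::-1].T,order=1).mean()
            t-=(f(.030,.066)-f(.024,.071)-.5*f(.036,.066))/len(M)
    return t
for ks in(('top',),('wrist',),('top','wrist')):
    best=min((minimize(score,[.514+a,.358+b,0.0],args=(ks,),method='Nelder-Mead',options=dict(initial_simplex=[[.514+a,.358+b,0],[.518+a,.358+b,0],[.514+a,.362+b,0],[.514+a,.358+b,.04]])) for a in(-.006,0,.006) for b in(-.006,0,.006)),key=lambda r:r.fun)
    print(ks,np.round(best.x,4),round(best.fun,1))
print(np.round(mouths(best.x),4).tolist())
print(lids())
E
python3 crate.py
```

```text
('top',) [0.514  0.3495 0.0142] 7.1
('wrist',) [0.5145 0.3523 0.0173] -13.0
('top', 'wrist') [0.5144 0.3513 0.008 ] -0.5
[[0.4722, 0.3085], [0.4716, 0.3935], [0.5572, 0.3092], [0.5566, 0.3942]]
[(451.0, 340.9, 29.3, 30.3, [0.2368, -0.3096]), (592.0, 346.9, 42.0, 49.7, [0.2314, -0.6418]), (486.4, 312.2, 28.9, 30.4, [0.3063, -0.3925]), (425.1, 301.9, 28.6, 30.0, [0.3269, -0.2472]), (23.7, 271.5, 23.0, 27.3, [0.3746, 0.7159]), (486.9, 257.5, 25.6, 26.6, [0.4363, -0.3929]), (448.3, 254.8, 26.0, 26.7, [0.4403, -0.3009]), (15.8, 237.3, 24.3, 31.4, [0.4562, 0.7398]), (454.0, 216.7, 25.6, 26.6, [0.5322, -0.3135]), (487.2, 215.2, 25.7, 26.3, [0.5376, -0.3929])]
```

Call:
{"name": "step_arm", "arguments": {
  "commands": [
    {"translation": [0,-41,0],"roll": 0},
    {"translation": [0,-41,0],"roll": 0},
    {"translation": [0,-41,0],"roll": 0},
    {"translation": [0,-41,0],"roll": 0},
    {"translation": [0,-41,0],"roll": 0},
    {"translation": [0,-41,0],"roll": 0},
    {"translation": [0,-41,0],"roll": 0},
    {"translation": [0,-41,0],"roll": 0},
    {"translation": [0,-41,0],"roll": 0},
    {"translation": [0,-41,0],"roll": 0},
    {"translation": [0,-41,0],"roll": 0},
    {"translation": [0,-41,0],"roll": 0},
    {"translation": [0,-41,0],"roll": 0},
    {"translation": [0,-41,0],"roll": 0},
    {"translation": [0,-41,0],"roll": 0},
    {"translation": [0,-41,0],"roll": 0},
    {"translation": [0,-41,0],"roll": 0},
    {"translation": [0,0,0],"roll": 0},
    {"translation": [0,0,0],"roll": 0}
  ]
}}

```text
time: 3.85
tool_pos: [0.4669, -0.3365, 0.2761]
tool_rot: [3.141, -0.001, 3.139]
contact_force: [-0.5, 1.1, -0.5]
opening: 0.0504
grip_force: 0.0
```

```bash
cat >> h.py <<'E'
def wlids(im=None):
    im=snap('wrist') if im is None else im
    hsv=cv2.cvtColor(im,cv2.COLOR_RGB2HSV)
    m=((hsv[...,1]<70)&(hsv[...,2]>100)).astype(np.uint8)
    cs,_=cv2.findContours(m,cv2.RETR_LIST,cv2.CHAIN_APPROX_NONE)
    r=[]
    for c in cs:
        if 1000<cv2.contourArea(c)<9000 and len(c)>20:
            (u,v),d,_=cv2.fitEllipse(c)
            if min(d)/max(d)>.7: r.append((np.round((u,v)),np.round(d,1),np.round(unproj('wrist',(u,v),.021)[:2],4).tolist()))
    return r
E
python3 - <<'E'
from h import *
im=snap('wrist','w1.png')
for r in wlids(im):print(r)
for r in search_frame('wrist','lid0'): print(np.round(r['at'],4),round(r['confidence'],2),np.round(proj('wrist',r['at'])))
E
```

```text
(array([282., 253.]), array([44.4, 47.7]), [0.5386, -0.3909])
(array([342., 249.]), array([44.7, 47.1]), [0.5329, -0.3114])
(array([353., 179.]), array([50.3, 52. ]), [0.4412, -0.2993])
(array([279., 176.]), array([50.7, 53. ]), [0.4375, -0.3909])
(array([399.,  80.]), array([56.3, 65.1]), [0.3291, -0.2504])
(array([272.,  60.]), array([58.2, 65.8]), [0.3086, -0.3929])
[ 0.4329 -0.3852  0.0256] 0.84 [282. 173.]
[ 0.5346 -0.3894  0.0256] 0.82 [282. 251.]
[ 0.4373 -0.2999  0.0201] 0.81 [352. 176.]
[ 0.2578 -0.3113  0.0148] 0.79 [346.   9.]
[ 0.3252 -0.2458  0.0098] 0.74 [401.  77.]
[ 0.3086 -0.3952  0.0126] 0.68 [271.  61.]
[ 0.5309 -0.3132  0.0234] 0.59 [340. 248.]
```

View pics/w1.png

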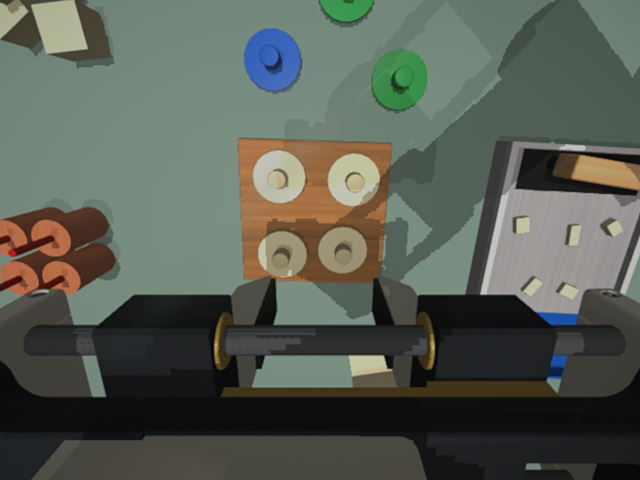

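The wrist view shows the cream lids at (282,253), (342,249), (353,179) and (279,176), and their positions agree with the top camera within 2 mm. I go for the lid at (353,179) first.

Call:
{"name": "step_arm", "arguments": {
  "commands": [
    {"translation": [6.5,9,20],"roll": 0},
    {"translation": [6.5,9,30],"roll": 0},
    {"translation": [6.5,9,35],"roll": 0},
    {"translation": [6.5,9.5,35],"roll": 0},
    {"translation": [0,0,35],"roll": 0},
    {"translation": [0,0,30],"roll": 0},
    {"translation": [0,0,25],"roll": 0},
    {"translation": [0,0,0],"roll": 0},
    {"translation": [0,0,15],"roll": 0},
    {"translation": [0,0,15],"roll": 0},
    {"translation": [0,0,10],"roll": 0},
    {"translation": [0,0,0],"roll": 0},
    {"translation": [0,0,0],"roll": 0}
  ]
}}

```text
time: 5.03
tool_pos: [0.4417, -0.2986, 0.0276]
tool_rot: [-3.141, 0.001, -3.141]
contact_force: [-0.3, 0.1, 0.4]
opening: 0.0503
grip_force: 0.0
```

Call:
{"name": "step_arm", "arguments": {
  "commands": [
    {"translation": [0,0,0],"roll": 0},
    {"translation": [0,0,0],"roll": 0},
    {"translation": [0,0,0],"roll": 0},
    {"translation": [0,0,0],"roll": 0},
    {"translation": [0,0,0],"roll": 0}
  ],
  "fingers": 0,
  "grip_force": 25
}}

```text
time: 5.45
tool_pos: [0.4413, -0.2991, 0.027]
tool_rot: [-3.141, 0.0, 3.141]
contact_force: [0.6, -0.7, 0.3]
opening: 0.0219
grip_force: 2.7
```

Call:
{"name": "step_arm", "arguments": {
  "commands": [
    {"translation": [0,0,-25],"roll": 0},
    {"translation": [0,0,-40],"roll": 0},
    {"translation": [0,0,-40],"roll": 0}
  ]
}}

```text
time: 5.7
tool_pos: [0.4403, -0.2982, 0.1319]
tool_rot: [3.139, -0.003, 3.141]
contact_force: [1.0, -1.6, -1.4]
opening: 0.0214
grip_force: 25.0
```

Call:
{"name": "step_arm", "arguments": {
  "commands": [
    {"translation": [-6.4,38.5,0],"roll": 0},
    {"translation": [-6.4,38.5,0],"roll": 0},
    {"translation": [-6.4,38.5,0],"roll": 0},
    {"translation": [-6.4,38.5,0],"roll": 0},
    {"translation": [-6.4,38.5,0],"roll": 0},
    {"translation": [-6.4,38.5,0],"roll": 0},
    {"translation": [-6.4,38.5,0],"roll": 0},
    {"translation": [-6.4,38.5,0],"roll": 0},
    {"translation": [-6.4,38.5,0],"roll": 0},
    {"translation": [-6.4,38.5,0],"roll": 0},
    {"translation": [-6.4,38.5,0],"roll": 0},
    {"translation": [-6.4,38.5,0],"roll": 0},
    {"translation": [-6.4,38.5,0],"roll": 0},
    {"translation": [-6.4,38.5,0],"roll": 0},
    {"translation": [-6.4,38.5,0],"roll": 0},
    {"translation": [-6.4,38.5,0],"roll": 0},
    {"translation": [-6.4,38.5,0],"roll": 0},
    {"translation": [-6.4,38.5,0],"roll": 0},
    {"translation": [0,0,0],"roll": 0},
    {"translation": [0,0,0],"roll": 0}
  ]
}}

```text
time: 7.37
tool_pos: [0.5559, 0.3959, 0.1305]
tool_rot: [-3.141, -0.001, -3.139]
contact_force: [-0.4, -1.2, -0.9]
opening: 0.0214
grip_force: 25.0
```

Call:
{"name": "step_arm", "arguments": {
  "commands": [
    {"translation": [0,-1.5,20],"roll": 0},
    {"translation": [0,0,18],"roll": 0},
    {"translation": [0,0,0],"roll": 0},
    {"translation": [0,0,4],"roll": 0},
    {"translation": [0,0,4],"roll": 0},
    {"translation": [0,0,2],"roll": 0},
    {"translation": [0,0,0],"roll": 0},
    {"translation": [0,0,0],"roll": 0}
  ]
}}

```text
time: 8.03
tool_pos: [0.557, 0.3926, 0.0844]
tool_rot: [3.141, 0.001, 3.141]
contact_force: [0.6, 0.1, 0.3]
opening: 0.0212
grip_force: 25.0
```

Call:
{"name": "step_arm", "arguments": {
  "commands": [
    {"translation": [0,0,3],"roll": 0},
    {"translation": [0,0,3],"roll": 0},
    {"translation": [0,0,3],"roll": 0},
    {"translation": [0,0,0],"roll": 0}
  ]
}}

```text
time: 8.37
tool_pos: [0.5572, 0.3928, 0.0755]
tool_rot: [3.141, 0.002, 3.141]
contact_force: [0.2, 1.0, 2.0]
opening: 0.0211
grip_force: 25.0
```

Call:
{"name": "step_arm", "arguments": {
  "commands": [
    {"translation": [0,0,2],"roll": 0},
    {"translation": [0,0,1],"roll": 0},
    {"translation": [0,0,0],"roll": 0}
  ]
}}

```text
time: 8.62
tool_pos: [0.5573, 0.3928, 0.075]
tool_rot: [3.14, 0.003, 3.141]
contact_force: [-4.7, -3.2, 16.2]
opening: 0.0211
grip_force: 25.0
```

Call:
{"name": "step_arm", "arguments": {
  "commands": [
    {"translation": [0,0,-0.5],"roll": 0},
    {"translation": [0,0,0],"roll": 0},
    {"translation": [0,0,0],"roll": 0},
    {"translation": [0,0,-10],"roll": 0},
    {"translation": [0,0,-30],"roll": 0},
    {"translation": [0,0,-30],"roll": 0},
    {"translation": [0,0,-10],"roll": 0}
  ],
  "fingers": 0.55
}}

```text
time: 9.2
tool_pos: [0.5584, 0.3935, 0.1574]
tool_rot: [3.138, 0.006, 3.141]
contact_force: [0.3, 0.4, 0.5]
opening: 0.0504
grip_force: 0.0
```

Call:
{"name": "step_arm", "arguments": {
  "commands": [
    {"translation": [6,-39.2,0],"roll": 0},
    {"translation": [6,-39.2,0],"roll": 0},
    {"translation": [6,-39.2,0],"roll": 0},
    {"translation": [6,-39.2,0],"roll": 0},
    {"translation": [6,-39.2,0],"roll": 0},
    {"translation": [6,-39.2,0],"roll": 0},
    {"translation": [6,-39.2,0],"roll": 0},
    {"translation": [6,-39.2,0],"roll": 0},
    {"translation": [6,-39.2,0],"roll": 0},
    {"translation": [6,-39.2,0],"roll": 0},
    {"translation": [6,-39.2,0],"roll": 0},
    {"translation": [6,-39.2,0],"roll": 0},
    {"translation": [6,-39.2,0],"roll": 0},
    {"translation": [6,-39.2,0],"roll": 0},
    {"translation": [6,-39.2,0],"roll": 0},
    {"translation": [6,-39.2,0],"roll": 0},
    {"translation": [6,-39.2,0],"roll": 0},
    {"translation": [6,-39.2,0],"roll": 0},
    {"translation": [6,-39.2,0],"roll": 0},
    {"translation": [6,-39.2,0],"roll": 0}
  ]
}}

```text
time: 10.87
tool_pos: [0.4356, -0.3933, 0.1522]
tool_rot: [3.141, 0.0, 3.141]
contact_force: [1.0, -0.9, 0.0]
opening: 0.0504
grip_force: 0.0
```

Run:
```python
from h import *
t=snap('top')
for r in lids(t):
  if r[4][1]<0 : print(r)
a=cv2.resize(t[150:280,110:250],None,fx=4,fy=4,interpolation=3);cv2.imwrite('pics/c1.png',a[:,:,::-1])
print(observe()['tool_pos'])
s=snap('scene')[140:240,330:480];cv2.imwrite('pics/c2.png',cv2.resize(s,None,fx=4,fy=4,interpolation=3)[:,:,::-1])
for n in ['lid0','seal0']:
  for r in search_frame('scene',n): print(n,np.round(r['at'],4),round(r['confidence'],2))
```

```text
(591.9, 346.8, 42.1, 49.6, [0.2317, -0.6416])
(321.6, 313.7, 9.0, 76.6, [0.2926, -0.0017])
(425.1, 301.9, 28.5, 30.2, [0.3271, -0.2471])
(453.7, 216.5, 24.8, 25.8, [0.5326, -0.3128])
(487.5, 215.1, 25.2, 25.6, [0.5379, -0.3935])
[ 0.43428781 -0.40065223  0.15221556]
lid0 [ 0.5463 -0.398   0.0211] 0.87
lid0 [ 0.4432 -0.3961  0.0205] 0.82
lid0 [ 0.3309 -0.2566  0.0086] 0.73
lid0 [ 0.313  -0.4006  0.0092] 0.71
lid0 [ 0.2519 -0.3066  0.0142] 0.67
lid0 [ 0.5396 -0.3189  0.0206] 0.55
lid0 [0.5603 0.3852 0.0664] 0.5
lid0 [ 0.5867 -0.021   0.0378] 0.18
seal0 [0.4696 0.3214 0.0705] 0.61
seal0 [0.5591 0.324  0.07  ] 0.59
seal0 [0.4698 0.4095 0.0659] 0.57
```

View pics/c2.png

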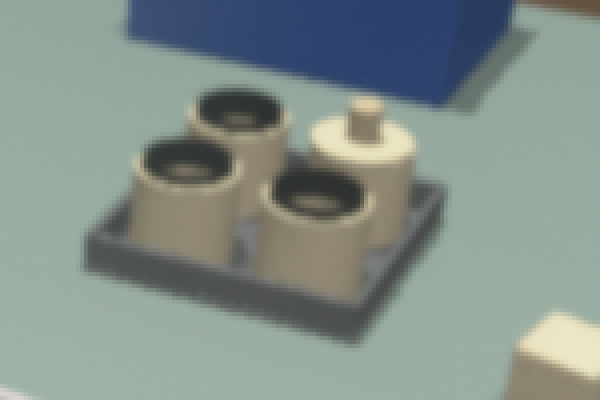

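The crop shows the first lid flush on its jar at (362,140) and the other three jars open. Next is lid B at about (0.437,-0.392).

Call:
{"name": "step_arm", "arguments": {
  "commands": [
    {"translation": [-2.5,8.5,20],"roll": 0},
    {"translation": [0,0,35],"roll": 0},
    {"translation": [0,0,30],"roll": 0},
    {"translation": [0,0,0],"roll": 0},
    {"translation": [0,0,15],"roll": 0},
    {"translation": [0,0,15],"roll": 0},
    {"translation": [0,0,10],"roll": 0},
    {"translation": [0,0,0],"roll": 0},
    {"translation": [0,0,0],"roll": 0}
  ]
}}

```text
time: 11.82
tool_pos: [0.4392, -0.3826, 0.0279]
tool_rot: [3.142, 0.0, -3.141]
contact_force: [-0.4, -0.7, -0.5]
opening: 0.0503
grip_force: 0.0
```

Call:
{"name": "step_arm", "arguments": {
  "commands": [
    {"translation": [0,0,0],"roll": 0},
    {"translation": [0,0,0],"roll": 0},
    {"translation": [0,0,0],"roll": 0},
    {"translation": [0,0,0],"roll": 0},
    {"translation": [0,0,0],"roll": 0},
    {"translation": [0,0,0],"roll": 0}
  ],
  "fingers": 0
}}

```text
time: 12.32
tool_pos: [0.4391, -0.3832, 0.0277]
tool_rot: [-3.141, 0.001, 3.141]
contact_force: [-0.2, -0.3, 4.0]
opening: 0.021
grip_force: 25.0
```

Call:
{"name": "step_arm", "arguments": {
  "commands": [
    {"translation": [0,0,-25],"roll": 0},
    {"translation": [0,0,-40],"roll": 0},
    {"translation": [0,0,-40],"roll": 0}
  ]
}}

```text
time: 12.57
tool_pos: [0.438, -0.3819, 0.132]
tool_rot: [3.138, -0.003, 3.141]
contact_force: [0.7, -0.2, -1.3]
opening: 0.0211
grip_force: 25.0
```

Call:
{"name": "step_arm", "arguments": {
  "commands": [
    {"translation": [-1.7,38.8,0],"roll": 0},
    {"translation": [-1.7,38.8,0],"roll": 0},
    {"translation": [-1.7,38.8,0],"roll": 0},
    {"translation": [-1.7,38.8,0],"roll": 0},
    {"translation": [-1.7,38.8,0],"roll": 0},
    {"translation": [-1.7,38.8,0],"roll": 0},
    {"translation": [-1.7,38.8,0],"roll": 0},
    {"translation": [-1.7,38.8,0],"roll": 0},
    {"translation": [-1.7,38.8,0],"roll": 0},
    {"translation": [-1.7,38.8,0],"roll": 0},
    {"translation": [-1.7,38.8,0],"roll": 0},
    {"translation": [-1.7,38.8,0],"roll": 0},
    {"translation": [-1.7,38.8,0],"roll": 0},
    {"translation": [-1.7,38.8,0],"roll": 0},
    {"translation": [-1.7,38.8,0],"roll": 0},
    {"translation": [-1.7,38.8,0],"roll": 0},
    {"translation": [-1.7,38.8,0],"roll": 0},
    {"translation": [-1.7,38.8,0],"roll": 0},
    {"translation": [-1.7,38.8,0],"roll": 0},
    {"translation": [-1.7,38.8,0],"roll": 0}
  ]
}}

```text
time: 14.23
tool_pos: [0.4725, 0.3949, 0.132]
tool_rot: [-3.141, -0.001, 3.141]
contact_force: [0.7, 0.3, 0.5]
opening: 0.021
grip_force: 25.0
```

Call:
{"name": "step_arm", "arguments": {
  "commands": [
    {"translation": [0,0,0],"roll": 0},
    {"translation": [0,0,0],"roll": 0},
    {"translation": [0,0,0],"roll": 0}
  ]
}}

```text
time: 14.48
tool_pos: [0.4726, 0.3927, 0.1316]
tool_rot: [-3.14, -0.001, -3.141]
contact_force: [0.4, -0.2, -0.4]
opening: 0.0213
grip_force: 25.0
```

Descending to about 0.0755, the height at which the lid is home.

Call:
{"name": "step_arm", "arguments": {
  "commands": [
    {"translation": [0,0,20],"roll": 0},
    {"translation": [0,0,20],"roll": 0},
    {"translation": [0,0,0],"roll": 0},
    {"translation": [0,0,4],"roll": 0},
    {"translation": [0,0,4],"roll": 0},
    {"translation": [0,0,0],"roll": 0}
  ]
}}

```text
time: 14.98
tool_pos: [0.4735, 0.3926, 0.0846]
tool_rot: [3.141, 0.0, 3.14]
contact_force: [-0.6, -0.2, 0.4]
opening: 0.0211
grip_force: 25.0
```

Call:
{"name": "step_arm", "arguments": {
  "commands": [
    {"translation": [0,0,3],"roll": 0},
    {"translation": [0,0,3],"roll": 0},
    {"translation": [0,0,2],"roll": 0},
    {"translation": [0,0,0],"roll": 0}
  ]
}}

```text
time: 15.32
tool_pos: [0.4739, 0.3933, 0.0772]
tool_rot: [3.141, 0.002, 3.141]
contact_force: [0.2, -0.2, 2.8]
opening: 0.0214
grip_force: 25.0
```

Call:
{"name": "step_arm", "arguments": {
  "commands": [
    {"translation": [0,0,2],"roll": 0},
    {"translation": [0,0,1.5],"roll": 0},
    {"translation": [0,0,0],"roll": 0}
  ]
}}

```text
time: 15.57
tool_pos: [0.474, 0.3934, 0.0756]
tool_rot: [3.14, 0.003, 3.141]
contact_force: [-3.0, -4.3, 16.1]
opening: 0.0211
grip_force: 25.0
```

Call:
{"name": "step_arm", "arguments": {
  "commands": [
    {"translation": [0,0,-0.5],"roll": 0},
    {"translation": [0,0,0],"roll": 0},
    {"translation": [0,0,0],"roll": 0},
    {"translation": [0,0,-10],"roll": 0},
    {"translation": [0,0,-30],"roll": 0},
    {"translation": [0,0,-30],"roll": 0},
    {"translation": [0,0,-10],"roll": 0}
  ],
  "fingers": 0.55
}}

```text
time: 16.15
tool_pos: [0.4748, 0.3942, 0.158]
tool_rot: [3.138, 0.006, 3.141]
contact_force: [0.0, 1.6, 0.7]
opening: 0.0503
grip_force: 0.0
```

Call:
{"name": "step_arm", "arguments": {
  "commands": [
    {"translation": [-3.3,-39.2,0],"roll": 0},
    {"translation": [-3.3,-39.2,0],"roll": 0},
    {"translation": [-3.3,-39.2,0],"roll": 0},
    {"translation": [-3.3,-39.2,0],"roll": 0},
    {"translation": [-3.3,-39.2,0],"roll": 0},
    {"translation": [-3.3,-39.2,0],"roll": 0},
    {"translation": [-3.3,-39.2,0],"roll": 0},
    {"translation": [-3.3,-39.2,0],"roll": 0},
    {"translation": [-3.3,-39.2,0],"roll": 0},
    {"translation": [-3.3,-39.2,0],"roll": 0},
    {"translation": [-3.3,-39.2,0],"roll": 0},
    {"translation": [-3.3,-39.2,0],"roll": 0},
    {"translation": [-3.3,-39.2,0],"roll": 0},
    {"translation": [-3.3,-39.2,0],"roll": 0},
    {"translation": [-3.3,-39.2,0],"roll": 0},
    {"translation": [-3.3,-39.2,0],"roll": 0},
    {"translation": [-3.3,-39.2,0],"roll": 0},
    {"translation": [-3.3,-39.2,0],"roll": 0},
    {"translation": [0,0,0],"roll": 0},
    {"translation": [0,0,0],"roll": 0}
  ]
}}

```text
time: 17.82
tool_pos: [0.5317, -0.3145, 0.1523]
tool_rot: [3.141, -0.001, 3.138]
contact_force: [0.7, 1.3, 0.7]
opening: 0.0505
grip_force: 0.0
```

Run:
```python
from h import *
for r in lids():
  if r[4][1]<0 : print(r)
print(observe()['tool_pos'],wlids())
```

```text
(591.9, 346.8, 42.1, 49.6, [0.2317, -0.6416])
[ 0.53176972 -0.31275842  0.15246531] [(array([236., 233.]), array([65.7, 71.5]), [0.5381, -0.3915]), (array([324., 227.]), array([67.4, 69.4]), [0.5324, -0.3121])]
```

Lid C is at (0.5324,-0.3121) and the tool is already over it.

Call:
{"name": "step_arm", "arguments": {
  "commands": [
    {"translation": [-0.5,0.5,20],"roll": 0},
    {"translation": [0,0,35],"roll": 0},
    {"translation": [0,0,30],"roll": 0},
    {"translation": [0,0,0],"roll": 0},
    {"translation": [0,0,15],"roll": 0},
    {"translation": [0,0,15],"roll": 0},
    {"translation": [0,0,10],"roll": 0},
    {"translation": [0,0,0],"roll": 0},
    {"translation": [0,0,0],"roll": 0}
  ]
}}

```text
time: 18.67
tool_pos: [0.5332, -0.3116, 0.029]
tool_rot: [-3.142, 0.0, -3.141]
contact_force: [-0.1, 0.5, 0.8]
opening: 0.0508
grip_force: 0.0
```

Call:
{"name": "step_arm", "arguments": {
  "commands": [
    {"translation": [0,0,0],"roll": 0},
    {"translation": [0,0,0],"roll": 0},
    {"translation": [0,0,0],"roll": 0},
    {"translation": [0,0,0],"roll": 0},
    {"translation": [0,0,0],"roll": 0},
    {"translation": [0,0,0],"roll": 0}
  ],
  "fingers": 0
}}

```text
time: 19.17
tool_pos: [0.5329, -0.3122, 0.0286]
tool_rot: [-3.141, 0.0, 3.141]
contact_force: [-0.2, -0.1, 2.7]
opening: 0.0212
grip_force: 25.0
```

Call:
{"name": "step_arm", "arguments": {
  "commands": [
    {"translation": [0,0,-25],"roll": 0},
    {"translation": [0,0,-40],"roll": 0},
    {"translation": [0,0,-40],"roll": 0}
  ]
}}

```text
time: 19.42
tool_pos: [0.5318, -0.3114, 0.1329]
tool_rot: [3.139, -0.003, 3.141]
contact_force: [1.1, -1.2, -0.4]
opening: 0.0212
grip_force: 25.0
```

Call:
{"name": "step_arm", "arguments": {
  "commands": [
    {"translation": [-1.6,38.8,0],"roll": 0},
    {"translation": [-1.6,38.8,0],"roll": 0},
    {"translation": [-1.6,38.8,0],"roll": 0},
    {"translation": [-1.6,38.8,0],"roll": 0},
    {"translation": [-1.6,38.8,0],"roll": 0},
    {"translation": [-1.6,38.8,0],"roll": 0},
    {"translation": [-1.6,38.8,0],"roll": 0},
    {"translation": [-1.6,38.8,0],"roll": 0},
    {"translation": [-1.6,38.8,0],"roll": 0},
    {"translation": [-1.6,38.8,0],"roll": 0},
    {"translation": [-1.6,38.8,0],"roll": 0},
    {"translation": [-1.6,38.8,0],"roll": 0},
    {"translation": [-1.6,38.8,0],"roll": 0},
    {"translation": [-1.6,38.8,0],"roll": 0},
    {"translation": [-1.6,38.8,0],"roll": 0},
    {"translation": [-1.6,38.8,0],"roll": 0},
    {"translation": [0,0,0],"roll": 0},
    {"translation": [0,0,0],"roll": 0},
    {"translation": [0,0,0],"roll": 0}
  ]
}}

```text
time: 21.0
tool_pos: [0.5583, 0.3084, 0.1327]
tool_rot: [-3.141, -0.001, -3.141]
contact_force: [-0.5, -0.3, -0.9]
opening: 0.0209
grip_force: 25.0
```

Call:
{"name": "step_arm", "arguments": {
  "commands": [
    {"translation": [1,0,20],"roll": 0},
    {"translation": [0,0,20],"roll": 0},
    {"translation": [0,0,0],"roll": 0},
    {"translation": [0,0,4],"roll": 0},
    {"translation": [0,0,4],"roll": 0},
    {"translation": [0,0,0],"roll": 0}
  ]
}}

```text
time: 21.5
tool_pos: [0.558, 0.3081, 0.0855]
tool_rot: [3.141, 0.0, 3.14]
contact_force: [0.3, -0.3, -0.3]
opening: 0.0213
grip_force: 25.0
```

Call:
{"name": "step_arm", "arguments": {
  "commands": [
    {"translation": [0,0,3],"roll": 0},
    {"translation": [0,0,3],"roll": 0},
    {"translation": [0,0,2],"roll": 0},
    {"translation": [0,0,0],"roll": 0}
  ]
}}

```text
time: 21.83
tool_pos: [0.5584, 0.3088, 0.0783]
tool_rot: [3.141, 0.002, 3.141]
contact_force: [0.8, -1.2, 3.1]
opening: 0.0212
grip_force: 25.0
```

Call:
{"name": "step_arm", "arguments": {
  "commands": [
    {"translation": [0,0,2],"roll": 0},
    {"translation": [0,0,1.5],"roll": 0},
    {"translation": [0,0,0],"roll": 0}
  ]
}}

```text
time: 22.08
tool_pos: [0.5585, 0.3088, 0.0765]
tool_rot: [3.141, 0.003, 3.141]
contact_force: [-2.8, -3.6, 15.0]
opening: 0.0207
grip_force: 25.0
```

Call:
{"name": "step_arm", "arguments": {
  "commands": [
    {"translation": [0,0,-0.5],"roll": 0},
    {"translation": [0,0,0],"roll": 0},
    {"translation": [0,0,0],"roll": 0},
    {"translation": [0,0,-10],"roll": 0},
    {"translation": [0,0,-30],"roll": 0},
    {"translation": [0,0,-30],"roll": 0},
    {"translation": [0,0,-10],"roll": 0}
  ],
  "fingers": 0.55
}}

```text
time: 22.67
tool_pos: [0.5594, 0.3096, 0.1592]
tool_rot: [3.139, 0.006, 3.141]
contact_force: [0.4, 1.3, 1.6]
opening: 0.0506
grip_force: 0.0
```

Call:
{"name": "step_arm", "arguments": {
  "commands": [
    {"translation": [1.1,-38.9,0],"roll": 0},
    {"translation": [1.1,-38.9,0],"roll": 0},
    {"translation": [1.1,-38.9,0],"roll": 0},
    {"translation": [1.1,-38.9,0],"roll": 0},
    {"translation": [1.1,-38.9,0],"roll": 0},
    {"translation": [1.1,-38.9,0],"roll": 0},
    {"translation": [1.1,-38.9,0],"roll": 0},
    {"translation": [1.1,-38.9,0],"roll": 0},
    {"translation": [1.1,-38.9,0],"roll": 0},
    {"translation": [1.1,-38.9,0],"roll": 0},
    {"translation": [1.1,-38.9,0],"roll": 0},
    {"translation": [1.1,-38.9,0],"roll": 0},
    {"translation": [1.1,-38.9,0],"roll": 0},
    {"translation": [1.1,-38.9,0],"roll": 0},
    {"translation": [1.1,-38.9,0],"roll": 0},
    {"translation": [1.1,-38.9,0],"roll": 0},
    {"translation": [1.1,-38.9,0],"roll": 0},
    {"translation": [1.1,-38.9,0],"roll": 0},
    {"translation": [0,0,0],"roll": 0},
    {"translation": [0,0,0],"roll": 0}
  ]
}}

```text
time: 24.33
tool_pos: [0.5367, -0.3934, 0.1533]
tool_rot: [3.141, -0.001, 3.138]
contact_force: [-0.0, 0.7, -0.8]
opening: 0.0507
grip_force: 0.0
```

Run:
```python
from h import *
print(wlids(),observe()['tool_pos'])
```

```text
[(array([325., 227.]), array([67.3, 69.2]), [0.538, -0.3908])] [ 0.53705186 -0.39170667  0.15351334]
```

Call:
{"name": "step_arm", "arguments": {
  "commands": [
    {"translation": [-0.5,0.5,20],"roll": 0},
    {"translation": [0,0,35],"roll": 0},
    {"translation": [0,0,30],"roll": 0},
    {"translation": [0,0,0],"roll": 0},
    {"translation": [0,0,15],"roll": 0},
    {"translation": [0,0,15],"roll": 0},
    {"translation": [0,0,11],"roll": 0},
    {"translation": [0,0,0],"roll": 0},
    {"translation": [0,0,0],"roll": 0}
  ]
}}

```text
time: 25.13
tool_pos: [0.5384, -0.3904, 0.0289]
tool_rot: [3.141, -0.0, -3.141]
contact_force: [0.8, -0.9, -0.5]
opening: 0.0505
grip_force: 0.0
```

Call:
{"name": "step_arm", "arguments": {
  "commands": [
    {"translation": [0,0,0],"roll": 0},
    {"translation": [0,0,0],"roll": 0},
    {"translation": [0,0,0],"roll": 0},
    {"translation": [0,0,0],"roll": 0},
    {"translation": [0,0,0],"roll": 0},
    {"translation": [0,0,0],"roll": 0}
  ],
  "fingers": 0
}}

```text
time: 25.63
tool_pos: [0.5382, -0.3912, 0.0286]
tool_rot: [-3.141, 0.001, 3.141]
contact_force: [-0.2, -0.1, 1.9]
opening: 0.0211
grip_force: 25.0
```

Call:
{"name": "step_arm", "arguments": {
  "commands": [
    {"translation": [0,0,-25],"roll": 0},
    {"translation": [0,0,-40],"roll": 0},
    {"translation": [0,0,-40],"roll": 0}
  ]
}}

```text
time: 25.88
tool_pos: [0.5371, -0.3902, 0.1327]
tool_rot: [3.139, -0.003, 3.141]
contact_force: [1.9, -0.0, -0.9]
opening: 0.0213
grip_force: 25.0
```

Call:
{"name": "step_arm", "arguments": {
  "commands": [
    {"translation": [3.6,38.8,0],"roll": 0},
    {"translation": [3.6,38.8,0],"roll": 0},
    {"translation": [3.6,38.8,0],"roll": 0},
    {"translation": [3.6,38.8,0],"roll": 0},
    {"translation": [3.6,38.8,0],"roll": 0},
    {"translation": [3.6,38.8,0],"roll": 0},
    {"translation": [3.6,38.8,0],"roll": 0},
    {"translation": [3.6,38.8,0],"roll": 0},
    {"translation": [3.6,38.8,0],"roll": 0},
    {"translation": [3.6,38.8,0],"roll": 0},
    {"translation": [3.6,38.8,0],"roll": 0},
    {"translation": [3.6,38.8,0],"roll": 0},
    {"translation": [3.6,38.8,0],"roll": 0},
    {"translation": [3.6,38.8,0],"roll": 0},
    {"translation": [3.6,38.8,0],"roll": 0},
    {"translation": [3.6,38.8,0],"roll": 0},
    {"translation": [3.6,38.8,0],"roll": 0},
    {"translation": [3.6,38.8,0],"roll": 0},
    {"translation": [0,0,0],"roll": 0},
    {"translation": [0,0,0],"roll": 0}
  ]
}}

```text
time: 27.55
tool_pos: [0.4727, 0.3091, 0.1329]
tool_rot: [-3.141, -0.0, -3.138]
contact_force: [0.4, -0.1, -1.5]
opening: 0.021
grip_force: 25.0
```

Call:
{"name": "step_arm", "arguments": {
  "commands": [
    {"translation": [0,0,0],"roll": 0},
    {"translation": [0,0,10],"roll": 0},
    {"translation": [0,0,0],"roll": 0}
  ]
}}

```text
time: 27.8
tool_pos: [0.4731, 0.3056, 0.1215]
tool_rot: [-3.14, -0.002, 3.139]
contact_force: [-0.9, -0.5, -1.4]
opening: 0.0206
grip_force: 25.0
```

Call:
{"name": "step_arm", "arguments": {
  "commands": [
    {"translation": [0,1,15],"roll": 0},
    {"translation": [0,0,15],"roll": 0},
    {"translation": [0,0,0],"roll": 0},
    {"translation": [0,0,4],"roll": 0},
    {"translation": [0,0,4],"roll": 0},
    {"translation": [0,0,0],"roll": 0}
  ]
}}

```text
time: 28.3
tool_pos: [0.4737, 0.3081, 0.0851]
tool_rot: [-3.142, -0.0, 3.141]
contact_force: [-0.3, -0.1, -1.5]
opening: 0.021
grip_force: 25.0
```

Call:
{"name": "step_arm", "arguments": {
  "commands": [
    {"translation": [0,0,3],"roll": 0},
    {"translation": [0,0,3],"roll": 0},
    {"translation": [0,0,2],"roll": 0},
    {"translation": [0,0,0],"roll": 0}
  ]
}}

```text
time: 28.63
tool_pos: [0.4741, 0.3086, 0.0779]
tool_rot: [3.141, 0.002, 3.141]
contact_force: [0.7, -0.9, 1.5]
opening: 0.0213
grip_force: 25.0
```

Call:
{"name": "step_arm", "arguments": {
  "commands": [
    {"translation": [0,0,2],"roll": 0},
    {"translation": [0,0,1.5],"roll": 0},
    {"translation": [0,0,0],"roll": 0}
  ]
}}

```text
time: 28.88
tool_pos: [0.4742, 0.3086, 0.0765]
tool_rot: [3.141, 0.003, 3.142]
contact_force: [-4.9, -4.4, 18.8]
opening: 0.0211
grip_force: 25.0
```

Call:
{"name": "step_arm", "arguments": {
  "commands": [
    {"translation": [0,0,-0.5],"roll": 0},
    {"translation": [0,0,0],"roll": 0},
    {"translation": [0,0,0],"roll": 0},
    {"translation": [0,0,-10],"roll": 0},
    {"translation": [0,0,-30],"roll": 0},
    {"translation": [0,0,-30],"roll": 0},
    {"translation": [0,0,-30],"roll": 0},
    {"translation": [0,-5,-35],"roll": 0},
    {"translation": [4,-30,-20],"roll": 0},
    {"translation": [4,-35,-15],"roll": 0},
    {"translation": [4,-35,-15],"roll": 0},
    {"translation": [4,-35,-15],"roll": 0},
    {"translation": [4,-35,-15],"roll": 0},
    {"translation": [0,-35,0],"roll": 0},
    {"translation": [0,-35,0],"roll": 0},
    {"translation": [0,-35,0],"roll": 0},
    {"translation": [0,-35,0],"roll": 0},
    {"translation": [0,0,0],"roll": 0},
    {"translation": [0,0,0],"roll": 0}
  ],
  "fingers": 0.55
}}

```text
time: 30.47
tool_pos: [0.4533, -0.0079, 0.2895]
tool_rot: [3.141, 0.0, 3.137]
contact_force: [-0.9, 0.1, 0.1]
opening: 0.0505
grip_force: 0.0
```

Run:
```python
from h import *
s=snap('scene')[130:350,230:480];s=cv2.resize(s,None,fx=2.6,fy=2.6,interpolation=3)
cv2.imwrite('pics/c3.png',s[:,:,::-1])
print(observe()['tool_pos'])
snap('wrist','w2.png')
for n in ['scraper','chip0']:
  for r in search_frame('wrist',n): print(n,np.round(r['at'],4),round(r['confidence'],2),np.round(proj('wrist',r['at'])))
```

```text
[ 0.45333175 -0.00665029  0.28947047]
scraper [ 0.4259 -0.0214  0.076 ] 0.84 [310. 183.]
scraper [0.5068 0.3002 0.0292] 0.58 [556. 240.]
scraper [ 0.582  -0.0173  0.0375] 0.41 [315. 294.]
chip0 [ 0.5063 -0.0226  0.0385] 0.69 [311. 241.]
chip0 [0.4949 0.0223 0.04  ] 0.58 [346. 233.]
chip0 [ 0.5835 -0.015   0.04  ] 0.52 [317. 296.]
chip0 [0.5037 0.2953 0.0216] 0.52 [549. 236.]
chip0 [ 0.5463 -0.0256  0.0362] 0.5 [309. 269.]
chip0 [ 0.489  -0.0899  0.0404] 0.5 [258. 228.]
```

View pics/c3.png

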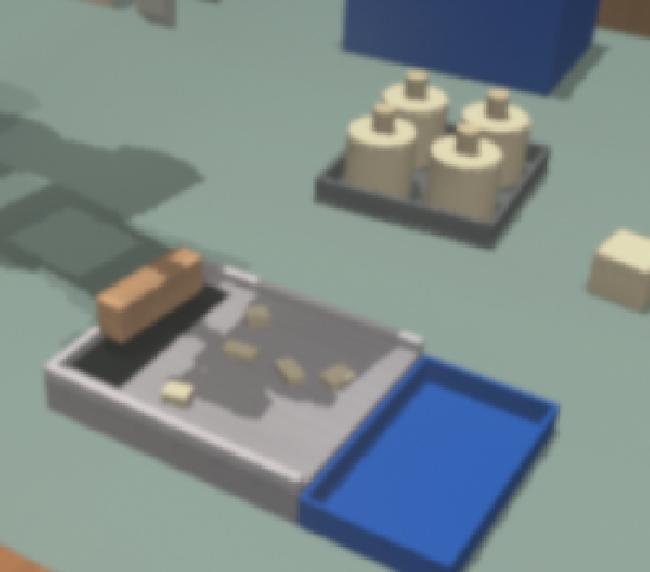

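View pics/w2.png

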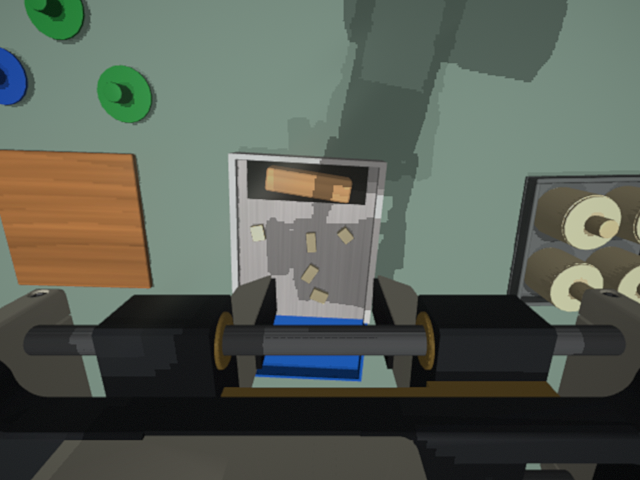

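All four lids look flush on their jars, and the five chips sit on the plate at (258,232), (311,241), (345,235), (310,272) and (318,295) in the wrist view. The scraper is slightly skewed at (308,184). Next I measure the plate and scraper axes.

```bash
cat > pl.py <<'E'
from h import *
def rect(mask,cam,z,roi):
    m=np.zeros_like(mask);x0,y0,x1,y1=roi;m[y0:y1,x0:x1]=mask[y0:y1,x0:x1]
    cs,_=cv2.findContours(m,cv2.RETR_EXTERNAL,cv2.CHAIN_APPROX_NONE);c=max(cs,key=cv2.contourArea)
    P=np.array([unproj(cam,p,z)[:2] for p in c[:,0].astype(float)],np.float32)
    (x,y),(w,h),a=cv2.minAreaRect(P*1000)
    return round(x,1),round(y,1),round(w),round(h),round(a,2)
if __name__=='__main__':
    t=cv2.imread('pics/t0.png');hs=cv2.cvtColor(t,cv2.COLOR_BGR2HSV)
    blue=((hs[...,0]>100)&(hs[...,0]<125)&(hs[...,1]>150)).astype(np.uint8)
    print('tray',rect(blue,'top',.028,(290,120,400,190)))
    nb=((hs[...,2]<60)).astype(np.uint8)
    print('strip',rect(nb,'top',.03,(290,235,390,275)))
    pl=((hs[...,1]<40)&(hs[...,2]>100)).astype(np.uint8)
    print('plate',rect(pl,'top',.04,(288,120,400,280)))
    w=cv2.imread('pics/w2.png');hw=cv2.cvtColor(w,cv2.COLOR_BGR2HSV)
    wd=((hw[...,0]<25)&(hw[...,1]>70)&(hw[...,2]>60)).astype(np.uint8)
    print('scraper',rect(wd,'wrist',.078,(250,160,360,205)))
    print(np.round(observe()['qpos'],2))
E
python3 pl.py
```

```text
tray (674.4, -43.2, 189, 110, 86.7)
strip (430.2, -28.9, 148, 48, 86.7)
plate (508.2, -33.2, 194, 220, 86.7)
scraper (426.7, -23.3, 96, 30, 81.09)
[-0.18  0.16  1.59  0.    1.39 -1.75]
```

Call:
{"name": "step_arm", "arguments": {
  "commands": [
    {"translation": [12.5,-8.5,0],"roll": 0},
    {"translation": [12.5,-8,0],"roll": 0},
    {"translation": [0,0,0],"roll": 0.1233},
    {"translation": [0,0,15],"roll": 0.1233},
    {"translation": [0,0,15],"roll": 0.1233},
    {"translation": [0,0,15],"roll": 0.1233},
    {"translation": [0,0,15],"roll": 0.1233},
    {"translation": [0,0,15],"roll": 0.1233},
    {"translation": [0,0,15],"roll": 0.1233},
    {"translation": [0,0,15],"roll": 0.1233},
    {"translation": [0,0,15],"roll": 0.1233},
    {"translation": [0,0,15],"roll": 0.1233},
    {"translation": [0,0,15],"roll": 0.1233},
    {"translation": [0,0,10],"roll": 0.1233},
    {"translation": [0,0,0],"roll": 0.1233},
    {"translation": [0,0,0],"roll": 0.1233},
    {"translation": [0,0,0],"roll": 0},
    {"translation": [0,0,0],"roll": 0}
  ]
}}

```text
time: 32.17
tool_pos: [0.4286, -0.0221, 0.1293]
tool_rot: [3.142, -0.0, 1.421]
contact_force: [0.8, 0.5, -0.4]
opening: 0.0504
grip_force: 0.0
```

Run:
```python
from pl import *
s=observe();print(np.round(s['tool_pos'],4),np.round(s['tool_rot'],3),np.round(s['qpos'],2))
w=snap('wrist','w3.png');hw=cv2.cvtColor(w,cv2.COLOR_RGB2HSV)
wd=((hw[...,0]<25)&(hw[...,1]>70)&(hw[...,2]>60)).astype(np.uint8)
a=proj('wrist',[.4285,-.0235,.078]);print(a)
x,y=a.astype(int)
try: print(rect(wd,'wrist',.078,(max(0,x-120),max(0,y-120),min(640,x+120),min(480,y+120))))
except Exception as e: print(e)
```

```text
[ 0.4286 -0.0221  0.1293] [ 3.142 -0.     1.421] [-0.23  0.29  1.91  0.    0.94 -0.08]
[323.3159983 260.2994656]
(429.3, -22.1, 99, 26, 80.51)
```

View pics/w3.png

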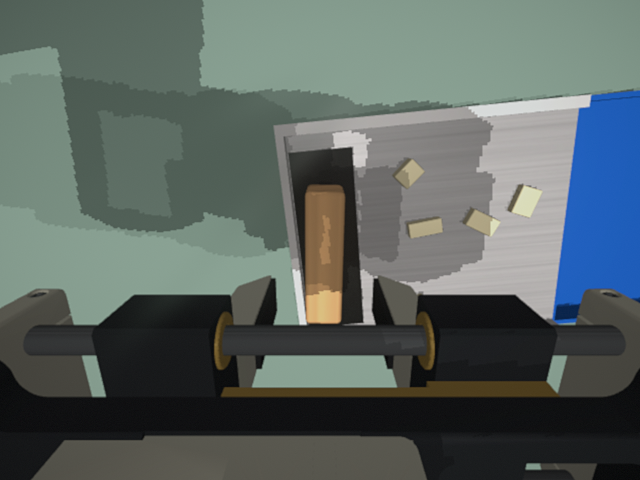

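The wrist view shows the scraper centred between the fingers at (325,255) and in line with them. I descend and grip.

Call:
{"name": "step_arm", "arguments": {
  "commands": [
    {"translation": [0,0.5,25],"roll": 0},
    {"translation": [0,0,25],"roll": 0},
    {"translation": [0,0,20],"roll": 0},
    {"translation": [0,0,10],"roll": 0},
    {"translation": [0,0,0],"roll": 0}
  ]
}}

```text
time: 32.63
tool_pos: [0.4276, -0.0225, 0.0475]
tool_rot: [-3.138, -0.0, 1.418]
contact_force: [-0.5, 0.5, 0.4]
opening: 0.0505
grip_force: 0.0
```

Call:
{"name": "step_arm", "arguments": {
  "commands": [
    {"translation": [0,0,0],"roll": 0},
    {"translation": [0,0,0],"roll": 0},
    {"translation": [0,0,0],"roll": 0},
    {"translation": [0,0,0],"roll": 0},
    {"translation": [0,0,0],"roll": 0},
    {"translation": [0,0,0],"roll": 0}
  ],
  "fingers": 0,
  "grip_force": 40
}}

```text
time: 33.13
tool_pos: [0.4295, -0.0232, 0.05]
tool_rot: [3.14, -0.0, 1.415]
contact_force: [-0.3, 0.5, 6.6]
opening: 0.0255
grip_force: 40.0
```

Call:
{"name": "step_arm", "arguments": {
  "commands": [
    {"translation": [0,0,-2],"roll": 0},
    {"translation": [0,0,0],"roll": -0.049},
    {"translation": [0,0,0],"roll": -0.049},
    {"translation": [9,0,0],"roll": 0},
    {"translation": [10,0,0],"roll": 0},
    {"translation": [9,0,0],"roll": 0},
    {"translation": [0,0,0],"roll": 0},
    {"translation": [0,0,0],"roll": 0}
  ]
}}

```text
time: 33.8
tool_pos: [0.4305, 0.0057, 0.0512]
tool_rot: [-3.141, -0.0, 1.514]
contact_force: [0.6, 0.5, -1.2]
opening: 0.0259
grip_force: 40.0
```

Call:
{"name": "step_arm", "arguments": {
  "commands": [
    {"translation": [0,6,0],"roll": 0},
    {"translation": [0,10,0],"roll": 0},
    {"translation": [0,11,0],"roll": 0},
    {"translation": [0,11,0],"roll": 0},
    {"translation": [0,11,0],"roll": 0},
    {"translation": [0,11,0],"roll": 0},
    {"translation": [0,11,0],"roll": 0},
    {"translation": [0,11,0],"roll": 0},
    {"translation": [0,11,0],"roll": 0},
    {"translation": [0,11,0],"roll": 0},
    {"translation": [0,11,0],"roll": 0},
    {"translation": [0,11,0],"roll": 0},
    {"translation": [0,11,0],"roll": 0},
    {"translation": [0,11,0],"roll": 0},
    {"translation": [0,11,0],"roll": 0},
    {"translation": [0,11,0],"roll": 0},
    {"translation": [0,11,0],"roll": 0},
    {"translation": [0,6,0],"roll": 0},
    {"translation": [0,0,0],"roll": 0},
    {"translation": [0,0,0],"roll": 0}
  ]
}}

```text
time: 35.47
tool_pos: [0.617, -0.0061, 0.0508]
tool_rot: [-3.141, -0.0, 1.513]
contact_force: [-0.5, 1.0, -1.7]
opening: 0.0257
grip_force: 40.0
```

Call:
{"name": "step_arm", "arguments": {
  "commands": [
    {"translation": [0,0,-20],"roll": 0},
    {"translation": [0,0,-30],"roll": 0},
    {"translation": [-10,-30,-20],"roll": 0},
    {"translation": [-10,-30,0],"roll": 0},
    {"translation": [-10,-30,0],"roll": 0},
    {"translation": [-10,-30,0],"roll": 0},
    {"translation": [-10,-30,0],"roll": 0},
    {"translation": [-10,-30,0],"roll": 0},
    {"translation": [-9,-5,0],"roll": 0},
    {"translation": [0,0,0],"roll": 0},
    {"translation": [0,0,0],"roll": 0}
  ]
}}

```text
time: 36.38
tool_pos: [0.429, -0.0646, 0.1217]
tool_rot: [3.14, 0.0, 1.511]
contact_force: [-0.5, 0.4, -0.3]
opening: 0.0256
grip_force: 40.0
```

Run:
```python
from h import *
print(observe()['tool_pos'])
t=snap('top')[110:290,270:410];s=snap('scene')[215:355,240:450]
t=cv2.resize(t,(373,480),interpolation=3);s=cv2.resize(s,(420,280),interpolation=3)
s=np.pad(s,((0,200),(0,0),(0,0)));cv2.imwrite('pics/c4.png',np.hstack([t,s])[:,:,::-1])
```

```text
[ 0.4289917  -0.06455283  0.12170589]
```

View pics/c4.png

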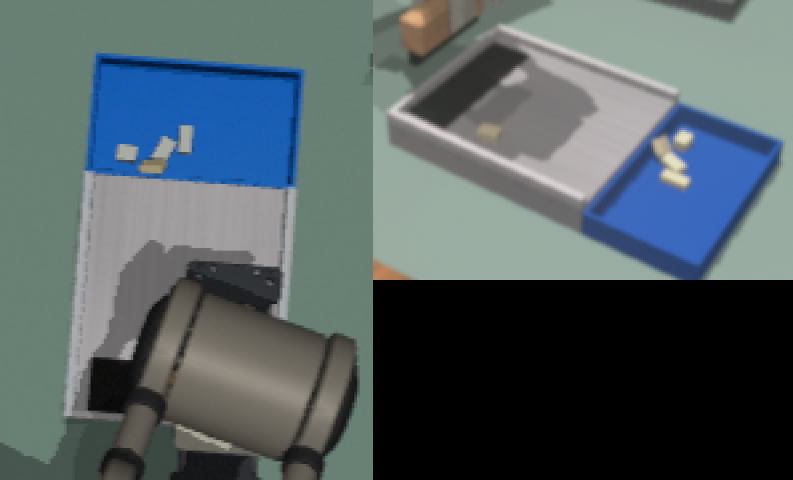

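Four chips lie in the tray and one is still on the plate, at about (488,130) in the scene crop. Second pass.

Call:
{"name": "step_arm", "arguments": {
  "commands": [
    {"translation": [0,-2,30],"roll": 0},
    {"translation": [0,0,25],"roll": 0},
    {"translation": [0,0,15],"roll": 0},
    {"translation": [0,0,0],"roll": 0},
    {"translation": [0,0,0],"roll": 0}
  ]
}}

```text
time: 36.9
tool_pos: [0.4271, -0.0636, 0.0503]
tool_rot: [-3.14, -0.001, 1.514]
contact_force: [-0.4, -0.5, -1.3]
opening: 0.0262
grip_force: 40.0
```

Call:
{"name": "step_arm", "arguments": {
  "commands": [
    {"translation": [0,6,0],"roll": 0},
    {"translation": [0,10,0],"roll": 0},
    {"translation": [0,11,0],"roll": 0},
    {"translation": [0,11,0],"roll": 0},
    {"translation": [0,11,0],"roll": 0},
    {"translation": [0,11,0],"roll": 0},
    {"translation": [0,11,0],"roll": 0},
    {"translation": [0,11,0],"roll": 0},
    {"translation": [0,11,0],"roll": 0},
    {"translation": [0,11,0],"roll": 0},
    {"translation": [0,11,0],"roll": 0},
    {"translation": [0,11,0],"roll": 0},
    {"translation": [0,11,0],"roll": 0},
    {"translation": [0,11,0],"roll": 0},
    {"translation": [0,11,0],"roll": 0},
    {"translation": [0,11,0],"roll": 0},
    {"translation": [0,11,0],"roll": 0},
    {"translation": [0,6,0],"roll": 0},
    {"translation": [0,0,0],"roll": 0},
    {"translation": [0,0,0],"roll": 0}
  ]
}}

```text
time: 38.57
tool_pos: [0.6133, -0.0746, 0.0511]
tool_rot: [-3.141, -0.0, 1.513]
contact_force: [-0.3, -0.2, -0.2]
opening: 0.0259
grip_force: 40.0
```

Call:
{"name": "step_arm", "arguments": {
  "commands": [
    {"translation": [0,0,-20],"roll": 0},
    {"translation": [0,0,-30],"roll": 0},
    {"translation": [5,-30,-20],"roll": 0},
    {"translation": [6,-30,0],"roll": 0},
    {"translation": [6,-30,0],"roll": 0},
    {"translation": [6,-30,0],"roll": 0},
    {"translation": [6,-30,0],"roll": 0},
    {"translation": [6,-30,0],"roll": 0},
    {"translation": [0,-5,0],"roll": 0},
    {"translation": [0,0,0],"roll": 0},
    {"translation": [0,0,0],"roll": 0}
  ]
}}

```text
time: 39.48
tool_pos: [0.4313, -0.0294, 0.1218]
tool_rot: [3.139, 0.0, 1.513]
contact_force: [0.2, -1.0, -1.2]
opening: 0.0257
grip_force: 40.0
```

Run:
```python
from h import *
print(observe()['tool_pos'])
t=snap('top')[110:290,270:410];s=snap('scene')[215:355,240:450]
t=cv2.resize(t,(373,480),interpolation=3);s=cv2.resize(s,(420,280),interpolation=3)
s=np.pad(s,((0,200),(0,0),(0,0)));cv2.imwrite('pics/c5.png',np.hstack([t,s])[:,:,::-1])
```

```text
[ 0.43133676 -0.02944524  0.12182127]
```

View pics/c5.png

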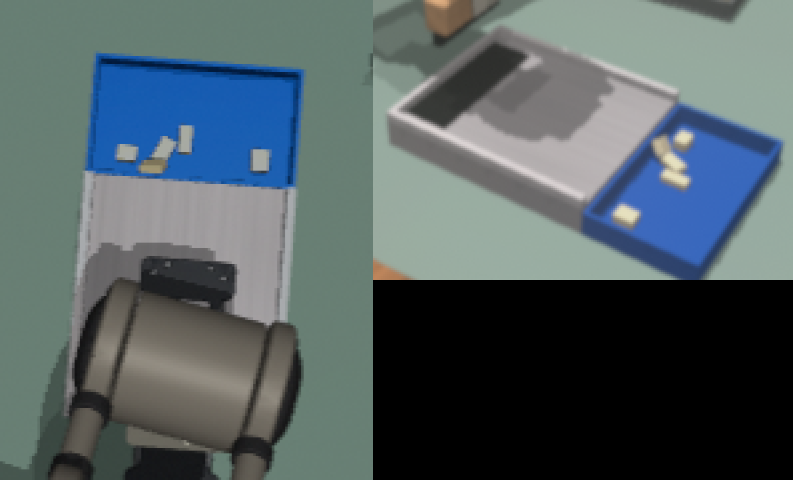

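All five chips are in the tray and the plate is clear. I stand the scraper back on the strip.

Call:
{"name": "step_arm", "arguments": {
  "commands": [
    {"translation": [0,-1,30],"roll": 0},
    {"translation": [0,0,25],"roll": 0},
    {"translation": [0,0,14],"roll": 0},
    {"translation": [0,0,1],"roll": 0},
    {"translation": [0,0,1.5],"roll": 0},
    {"translation": [0,0,1],"roll": 0},
    {"translation": [0,0,0],"roll": 0}
  ]
}}

```text
time: 40.17
tool_pos: [0.4305, -0.0294, 0.0494]
tool_rot: [3.14, 0.0, 1.513]
contact_force: [-1.3, 0.1, -1.2]
opening: 0.0258
grip_force: 40.0
```

Call:
{"name": "step_arm", "arguments": {
  "commands": [
    {"translation": [0,0,0.5],"roll": 0},
    {"translation": [0,0,0.5],"roll": 0},
    {"translation": [0,0,0],"roll": 0}
  ]
}}

```text
time: 40.42
tool_pos: [0.4298, -0.0292, 0.0481]
tool_rot: [3.141, 0.0, 1.513]
contact_force: [-0.0, 1.0, -1.0]
opening: 0.0257
grip_force: 40.0
```

Call:
{"name": "step_arm", "arguments": {
  "commands": [
    {"translation": [0,0,0.6],"roll": 0},
    {"translation": [0,0,0.6],"roll": 0},
    {"translation": [0,0,0],"roll": 0}
  ]
}}

```text
time: 40.67
tool_pos: [0.4299, -0.0292, 0.0479]
tool_rot: [3.14, 0.0, 1.513]
contact_force: [-3.3, 0.3, 15.6]
opening: 0.0256
grip_force: 40.0
```

Contact. I ease off, open and retreat.

Call:
{"name": "step_arm", "arguments": {
  "commands": [
    {"translation": [0,0,-0.8],"roll": 0},
    {"translation": [0,0,0],"roll": 0},
    {"translation": [0,0,0],"roll": 0},
    {"translation": [0,0,0],"roll": 0},
    {"translation": [0,0,-10],"roll": 0},
    {"translation": [0,0,-25],"roll": 0},
    {"translation": [0,0,-35],"roll": 0},
    {"translation": [0,0,-35],"roll": 0},
    {"translation": [20,0,-35],"roll": 0},
    {"translation": [40,0,0],"roll": 0},
    {"translation": [40,0,0],"roll": 0},
    {"translation": [40,0,0],"roll": 0},
    {"translation": [40,0,0],"roll": 0},
    {"translation": [0,0,0],"roll": 0},
    {"translation": [0,0,0],"roll": 0}
  ],
  "fingers": 0.55
}}

```text
time: 41.92
tool_pos: [0.4395, 0.1524, 0.1869]
tool_rot: [-3.141, 0.0, 1.518]
contact_force: [-0.1, -1.4, -0.2]
opening: 0.05
grip_force: 0.0
```

Run:
```python
from h import *
s=snap('scene')[130:350,230:480];cv2.imwrite('pics/c6.png',cv2.resize(s,None,fx=2.6,fy=2.6,interpolation=3)[:,:,::-1])
t=snap('top');print(observe()['contact_force'])
for n in ['scraper','lid0']:
  for r in search_frame('scene',n): print(n,np.round(r['at'],3),round(r['confidence'],2))
```

```text
[ 1.7466671  -0.35814119  0.76773548]
scraper [ 0.437 -0.042  0.065] 0.87
scraper [0.541 0.283 0.023] 0.69
lid0 [0.564 0.302 0.07 ] 0.86
lid0 [0.56  0.386 0.066] 0.84
lid0 [ 0.239 -0.32   0.013] 0.84
lid0 [ 0.31  -0.399  0.009] 0.75
lid0 [ 0.334 -0.257  0.011] 0.66
lid0 [0.472 0.386 0.069] 0.63
lid0 [0.48  0.298 0.072] 0.6
```

View pics/c6.png

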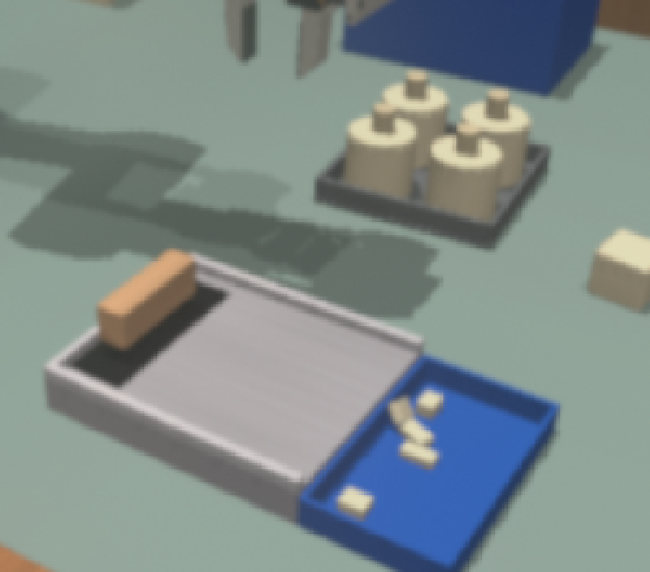

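The final view shows the four lids flush, the scraper upright on its strip at (147,300), and five chips in the tray.

```bash
python3 -c "
from cell import *
print(hand_in())"
```

```text
the job is handed in; nothing more can be done
None
```

I handed the job in at about 42 s of robot time, but `hand_in()` returned no verdict; in the last picture all four lids sit flush on their jars, all five chips are in the tray (one leaning on another), and the scraper stands upright on its strip.

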